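# Try the new code of a push-button door lock

## Task

The push-button lock on the white piece of door has just been recoded: try the code with a fingertip. Counting the buttons from the end away from the lever, gently press the fourth, then the first, then the third, each all the way in so that it stays down, and then push the lever handle round, away from the buttons, until the brass bolt is drawn into the door's edge and leave it there. Leave the second and fifth buttons out, use a light touch so that the loose piece of door stays where it lies, pick nothing up, and leave the other things on the bench alone.

Things in the scene. Friction and masses are not known exactly. Their poses are not given: they have to be found in the camera images.
- door_piece: white offcut of door lying flat, 270 (x) x 150 (y) x 44 (z) mm, loose, 2.2 kg; origin centre of underside, z up. Lock case on it 228 x 72 mm, centred at x 7, y -15, top at z 64. Five buttons in a row along x at y -15: first to fifth at x 98, 68, 38, 8, -22. Lever axis at x -72, y -15. The -y edge, with the bolt, faces the robot
- lever (a joint): lever turn, rad: 0 = bar points along the door piece's +y (away from the robot), 1.1 = hard stop. Turns about an upright axis, counterclockwise from above, free end towards -x, away from the buttons. Linked to the bolt, stays where left. Blocked (yields springily to 0.25 rad at most) unless the right buttons alone are in; then 2 to 3 N at lever_push move it. Bolt is drawn in from 0.9
- bolt (a joint): travel of the brass bolt into the door's edge, m: 0 = thrown, standing 16 mm out of the edge plate; 0.016 = flush; 16.4 mm for each rad of the lever
- lever_push (a point): point on the lever bar's middle line, 68 mm from its axis and 88 mm above the bench; moves with the lever. The bar is 16 mm wide, underside 82 and top 94 mm above the bench, with free space under it down to the white door face at 44 mm; its end, 84 mm from the axis, is turned down to 74 mm
- lever_axis (a point): point on the lever's upright axis, 88 mm above the bench; the bar runs from here through lever_push
- button1_top (a point): centre of the top of the first button, counted from the end away from the lever; the button is 15 mm across, its neighbours 30 mm away centre to centre; its top stands 7.5 mm above the lock case when out
- button1 (a joint): how far the first button is pressed in, m: 0 = out, 0.006 = fully in; takes 3 to 5 N when pressed slowly, up to a firm stop; no spring back, it stays where it is left; from 0.004 it is in
- button2_top (a point): centre of the top of the second button, counted from the end away from the lever; the button is 15 mm across, its neighbours 30 mm away centre to centre; its top stands 7.5 mm above the lock case when out
- button2 (a joint): how far the second button is pressed in, m: 0 = out, 0.006 = fully in; takes 3 to 5 N when pressed slowly, up to a firm stop; no spring back, it stays where it is left; from 0.004 it is in
- button3_top (a point): centre of the top of the third button, counted from the end away from the lever; the button is 15 mm across, its neighbours 30 mm away centre to centre; its top stands 7.5 mm above the lock case when out
- button3 (a joint): how far the third button is pressed in, m: 0 = out, 0.006 = fully in; takes 3 to 5 N when pressed slowly, up to a firm stop; no spring back, it stays where it is left; from 0.004 it is in
- button4_top (a point): centre of the top of the fourth button, counted from the end away from the lever; the button is 15 mm across, its neighbours 30 mm away centre to centre; its top stands 7.5 mm above the lock case when out
- button4 (a joint): how far the fourth button is pressed in, m: 0 = out, 0.006 = fully in; takes 3 to 5 N when pressed slowly, up to a firm stop; no spring back, it stays where it is left; from 0.004 it is in
- button5_top (a point): centre of the top of the fifth button, counted from the end away from the lever; the button is 15 mm across, its neighbours 30 mm away centre to centre; its top stands 7.5 mm above the lock case when out
- button5 (a joint): how far the fifth button is pressed in, m: 0 = out, 0.006 = fully in; takes 3 to 5 N when pressed slowly, up to a firm stop; no spring back, it stays where it is left; from 0.004 it is in
- hex_key: hex key with red sleeve, 34x98x6 mm, lying on the white face of the door piece beside the lock; loose bystander, origin at the centre of its underside
- screwdriver_red: red-handled screwdriver, 26x201x26 mm, lying along the far side of the door piece; loose bystander, origin at the centre of its underside
- cylinder_1: brass euro lock cylinder, 17x64x37 mm, standing beside the lever end of the door piece; loose bystander, origin at the centre of its underside
- car_key_1: black-headed car key blank, 30x65x7 mm, to the right near the bench's front edge; loose bystander, origin at the centre of its underside
- padlock: brass padlock, 18x45x70 mm, standing behind the work; loose bystander, origin at the centre of its underside
- pin_tin: round tin with blue lid, 70 mm across, 24 mm high, behind the work; loose bystander, origin at the centre of its underside
- spanner: flat spanner, 32x176x8 mm, at the right front; loose bystander, origin at the centre of its underside

How it is judged:
By the outcome, as a careful person would: the job done as asked, in the order asked, and still so for the second after the job is handed in, with the robot touching nothing.
It also fails if it takes over 51 s, if anything falls off the work surface, if the arm or the gripper's body presses on something with over 40 N, if the wrist force passes 120 N, or if a joint passes its speed limit or range.

## Robot

A 6-joint arm with a two-finger parallel gripper is mounted at the origin on a cart in front of the work surface, level with it; the furniture and walls round the work are solid. World frame = base frame: x ahead of the robot, y to its left, z up, the work surface at z = 0. Lengths are in m, angles in rad, forces in N, time in s.
With the tool pointing down it reaches from about 0.325 to 0.85 m from the base axis. Payload 15.5 kg.
Tool frame: the origin (TCP) lies on the centre line of the jaws, within the pads' length; the fingertips stand arm.finger_overhang ahead of it and the grasp point (between the pads) lies 2 mm behind it (arm.finger_overhang is the distance from the TCP to the fingertips, in m); z points along the fingers, y is the line along which they close (so a half turn about z gives the same grasp; the last joint's range is limited). The gripper opens to 91 mm and grips with 3 to 60 N. Pads are 32 mm wide; open, the fingers measure 118 mm over their backs; the gripper's body (76 mm by 178 mm) begins 60 mm behind the grasp point.
Start: joints at [-1.409, 0.494, 1.345, -0, 1.302, -0.096], TCP at [0.159, -0.604, 0.231] pointing down, gripper open.
Joint ranges: [-2.91, 2.91], [-0.82, 2.16], [0.22, 2.67], [-1.22, 4.37], [0.12, 2.79], [-3.08, 3.08]. Speed limits (rad/s): [1.89, 1.89, 2.57, 3.01, 3.01, 3.01].

## Interface

Orientations are given as a unit quaternion [w, x, y, z].
In Python, from plant import arm gives the robot as it stands.
- The arm moves only by the shell command python3 -m handwheel 'ROWS'. ROWS is JSON, a list of rows, each a list of 3 entries, a list of its own where there are three numbers: the closure, from -1 (fully open) to 1 (shut), then the shift along the world's x, y, z in mm, then the turn about the world's z in degrees. In form: [[jaw, [dx, dy, dz], yaw], ...]. A call has exactly 8 rows; each row shifts and turns the commanded pose from where the row before left it; what a row does not reach is not made up. A row lasts 1/12 s, in which the tool goes at most 41.7 mm and 7.16 degrees, less where a joint would pass 70% of its speed; a pose out of reach is approached as far as the arm can. A call with a gripper value outside its range is refused whole. The fingers move at their own pace and stop on an object; the grip force is fixed at half the most. Time passes only in rows, so rows that do not move let the fingers close, or fill a call up. It gives the time, the measured TCP pose, the force, the opening and the grip force at its end, in the units of the state.
- arm.observe(): the state, without advancing time (a new reading comes with each control period).
- arm.snapshot(name): name is "side" or "top" or "wrist"; returns a dict with "image" (480x640x3 uint8, blue, green, red), "fx", "fy", "cx", "cy" (pixels), "R" (3x3) and "t" (3): a world point X has camera coordinates R X + t. Camera axes: x right, y down, z forward; pixel columns grow to the right and rows downward; lengths in m; the calibration is good to about 2 mm. A picture is of the moment at which its call begins. There is no depth.
- arm.job_done(): hands the job in; it is judged then, once.
The state is a dict: "time": time; "joint_pos": joint angles; "qd": joint speeds; "effort": joint torques, N m; "tool_pos": TCP position; "ee_rot": TCP orientation; "ft_force": force on the tool from outside, world axes, zero at the start; "torque": the same for the moment, N m; "opening": finger opening in m; "gripper_force": force on a finger pad.
Only numpy, scipy, OpenCV 4.12 (cv2) and the standard library are available. Lean on these libraries where they do the work, as an engineer would, in place of code of your own. Each camera call takes 0.05 s, during which the arm holds its last target. There are 200 camera calls.

## Working session

There is one attempt and no reset: what is moved stays moved. The work goes in short steps, Python scripts to look and compute and a shell command to move; the robot and the scene stay as the last step left them, time stands still between calls to the robot, and variables do not carry over. Pictures are saved under pics/ and viewed, at most 10 in all, crops included, and the job is handed in when it is done.

```bash
mkdir -p pics; python3 - <<'E'
from plant import arm
import cv2,json
s=arm.observe();print(s,arm.finger_overhang)
for n in("top","side"):
    d=arm.snapshot(n);cv2.imwrite(f"pics/{n}0.png",d["image"])
    print(n,d["fx"],d["fy"],d["cx"],d["cy"],d["R"],d["t"])
E
```

```text
{'time': 0.0, 'joint_pos': array([-1.40854623e+00,  4.94214134e-01,  1.34616659e+00,  3.23667230e-05,
        1.30254107e+00, -9.55090075e-02]), 'qd': array([ 0.00070761,  0.0005151 , -0.00218568,  0.00062512, -0.00092465,
        0.00058175]), 'effort': array([-5.52486992e-03, -8.78828073e+01, -3.81858802e+01,  7.01246853e-02,
        5.33193187e-02,  2.04739086e-05]), 'tool_pos': array([ 0.15926545, -0.60396028,  0.23030702]), 'ee_rot': array([-6.64720137e-04,  9.91706853e-01,  1.28518775e-01, -6.57991280e-06]), 'ft_force': array([-0.66989335, -0.2385828 ,  0.21869221]), 'torque': array([-0.01973624, -0.01268663,  0.01025327]), 'gripper_force': 0.0, 'opening': 0.09114302598252212} 0.017
top 528.609626022346 528.609626022346 319.5748571396061 242.94748022515088 [[ 0.01728642 -0.99922439  0.03538075]
 [-0.98289151 -0.02347236 -0.18268366]
 [ 0.18337244 -0.0316175  -0.98253493]] [0.07499255 0.59212902 1.14557864]
side 571.6478189768395 571.6478189768395 320.51258823186384 232.97425168570567 [[-0.87287453 -0.48763492  0.01738504]
 [-0.24373867  0.40487681 -0.88128669]
 [ 0.42270736 -0.77349011 -0.47226214]] [0.54246028 0.18999883 1.42707119]
```

View pics/top0.png

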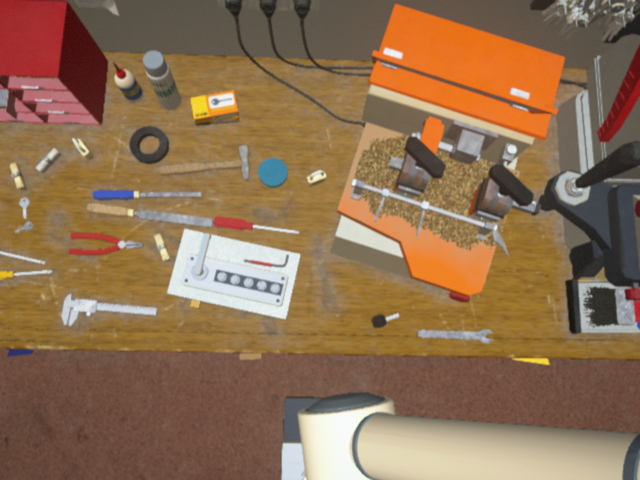

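View pics/side0.png

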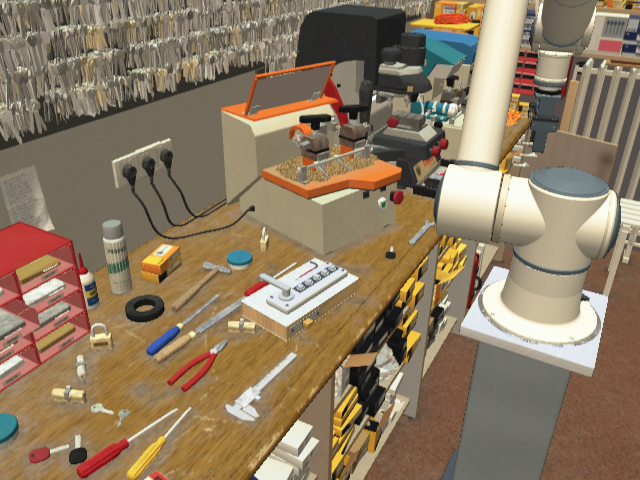

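```bash
python3 - <<'E'
import cv2,numpy as np
a=cv2.imread("pics/top0.png")[220:325,155:310];b=cv2.imread("pics/side0.png")[250:350,230:370]
cv2.imwrite("pics/crop0.png",cv2.resize(a,None,fx=5,fy=5,interpolation=2))
cv2.imwrite("pics/crop1.png",cv2.resize(b,None,fx=5,fy=5,interpolation=2))
E
```

```text
(no output)
```

View pics/crop0.png

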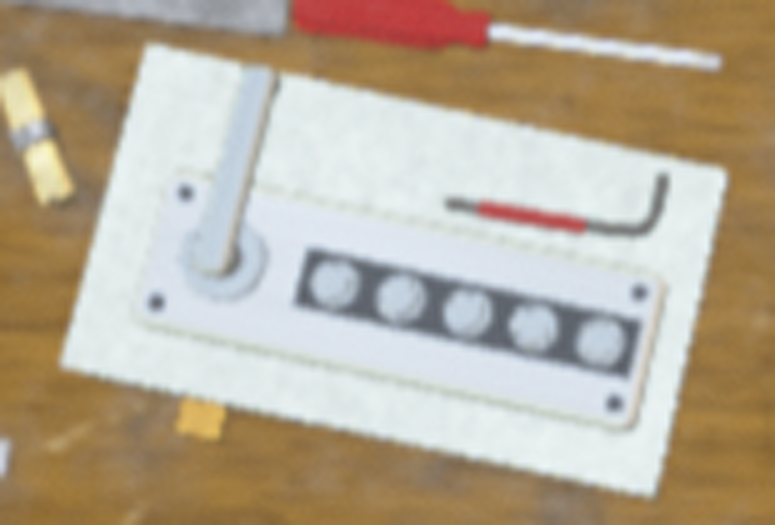

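View pics/crop1.png

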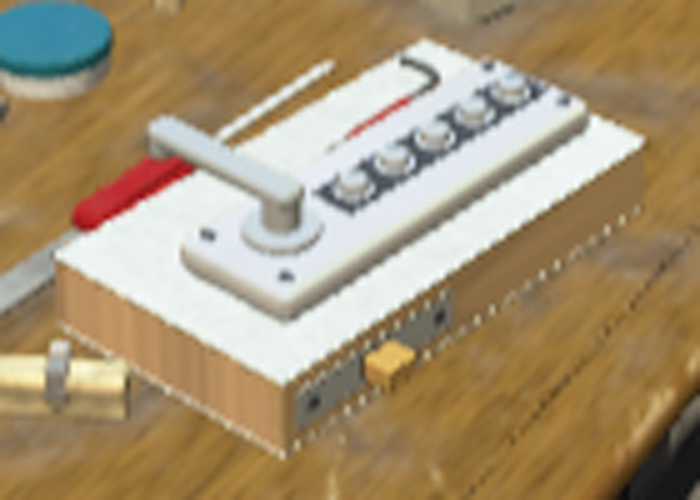

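```bash
cat > fit.py <<'E'
import numpy as np
from scipy.optimize import least_squares
C={"top":(528.61,319.575,242.947,np.array([[0.01728642,-0.99922439,0.03538075],[-0.98289151,-0.02347236,-0.18268366],[0.18337244,-0.0316175,-0.98253493]]),np.array([0.07499255,0.59212902,1.14557864])),
"side":(571.648,320.5126,232.974,np.array([[-0.87287453,-0.48763492,0.01738504],[-0.24373867,0.40487681,-0.88128669],[0.42270736,-0.77349011,-0.47226214]]),np.array([0.54246028,0.18999883,1.42707119]))}
b=[[x,-15,71.5] for x in(98,68,38,8,-22)]
c=[[-135,75,44],[135,75,44],[135,-75,44],[-135,-75,44]]
P=np.array(b+c)/1e3
px={"top":np.array([[601,338],[535,324],[468,310],[401,296],[336,283],[150,43],[727,168],[658,496],[62,368]])/5+[154.6,219.6],
"side":np.array([[515,86],[476,108],[436,131],[395,155],[353,182],[58,257],[425,40],[643,143],[287,383]])/5+[229.6,249.6]}
def w(p,Q):
    a=p[2];return np.asarray(Q)@np.array([[np.cos(a),np.sin(a),0],[-np.sin(a),np.cos(a),0],[0,0,1]])+[p[0],p[1],0]
def proj(n,X):
    f,cx,cy,R,t=C[n];k=X@R.T+t;return k[:,:2]/k[:,2:]*f+[cx,cy]
def res(p,ns):return np.concatenate([(proj(n,w(p,P))-px[n]).ravel() for n in ns])
if __name__=="__main__":
    for ns in(["top"],["side"],["top","side"]):
        r=least_squares(res,[.5,.2,-1.7],args=(ns,));print(ns,r.x,np.degrees(r.x[2]),np.sqrt(np.mean(r.fun**2)))
    print(np.round(r.fun.reshape(-1,2),1).tolist())
    print(w(r.x,P[:5]));print("push,axis",w(r.x,np.array([[-72,53,88],[-72,-15,88]])/1e3))
E
python3 fit.py
```

```text
['top'] [ 0.51896701  0.27709636 -1.76125754] -100.9126236252477 0.21670879886548777
['side'] [ 0.51808237  0.28016039 -1.76202926] -100.95684017622283 0.42274966393937424
['top', 'side'] [ 0.51896984  0.27779563 -1.76154945] -100.92934862915776 0.4741178821381341
[[-0.1, 0.2], [-0.3, 0.1], [-0.3, 0.0], [-0.2, -0.0], [-0.6, -0.3], [-0.6, 0.3], [-0.0, 0.2], [-0.6, -0.3], [-0.1, -0.2], [-0.4, -1.1], [-0.1, -0.9], [0.2, -0.7], [0.4, -0.5], [0.6, -0.9], [-0.3, -0.4], [0.1, -0.2], [1.1, -0.8], [-0.0, 0.0]]
[[0.48566127 0.18441716 0.0715    ]
 [0.49134922 0.21387301 0.0715    ]
 [0.49703717 0.24332887 0.0715    ]
 [0.50272512 0.27278472 0.0715    ]
 [0.50841308 0.30224057 0.0715    ]]
push,axis [[0.58465959 0.33844096 0.088     ]
 [0.517893   0.35133365 0.088     ]]
```

```bash
python3 -m handwheel '[[1,[0,20,8],0],[1,[11,28,8],0],[1,[11,28,8],0],[1,[11,28,8],0],[1,[11,28,8],0],[1,[11,28,0],0],[1,[11,28,0],0],[1,[11,28,0],0]]'
python3 -m handwheel '[[1,[11,28,0],0],[1,[11,28,0],0],[1,[11,28,0],0],[1,[11,28,0],0],[1,[11,28,0],0],[1,[11,28,0],0],[1,[11,28,0],0],[1,[11,28,0],0]]'
```

```text
time: 0.77
tool_pos: [0.2365, -0.3868, 0.2708]
ee_rot: [-0.0, 0.992, 0.128, 0.0]
ft_force: [-0.2, 0.0, 0.2]
opening: 0.0407
gripper_force: 0.0
time: 1.43
tool_pos: [0.3244, -0.1629, 0.2709]
ee_rot: [-0.0, 0.992, 0.128, -0.0]
ft_force: [0.9, -0.3, 1.1]
opening: 0.0003
gripper_force: 0.0
```

```bash
python3 -m handwheel '[[1,[11,27,0],0],[1,[11,27,0],-2],[1,[11,27,0],-2],[1,[11,27,0],-2],[1,[11,27,0],-2],[1,[11,27,0],-2],[1,[11,27,0],-2],[1,[11,27,0],-2]]'
python3 -m handwheel '[[1,[11,27,0],-2],[1,[11,27,-20],-2],[1,[11,27,-20],-2],[1,[11,27,-20],-2],[1,[11,27,-20],-2],[1,[11,27,-20],-2],[1,[13,30,-20],0],[1,[11.5,28,-20],0]]'
python3 - <<'E'
from plant import arm
import cv2
d=arm.snapshot("wrist");cv2.imwrite("pics/w1.png",d["image"]);d2=arm.snapshot("top");cv2.imwrite("pics/t1.png",cv2.resize(d2["image"][200:325,135:310],None,fx=4,fy=4,interpolation=2))
s=arm.observe();print(s["tool_pos"],s["ee_rot"],s["ft_force"],s["time"])
E
```

```text
time: 2.1
tool_pos: [0.4125, 0.0532, 0.2708]
ee_rot: [0.0, 1.0, 0.006, -0.0]
ft_force: [1.4, -1.2, -0.4]
opening: 0.0004
gripper_force: 0.0
time: 2.77
tool_pos: [0.5031, 0.2733, 0.1296]
ee_rot: [0.0, 0.995, -0.098, -0.0]
ft_force: [1.3, -0.3, 0.2]
opening: 0.0004
gripper_force: 0.0
[0.50276616 0.2745385  0.12756292] [ 4.57089927e-04  9.95314200e-01 -9.66818078e-02 -1.43615700e-03] [ 0.284165   -0.71814295  0.98819705] 2.8667
```

View pics/w1.png

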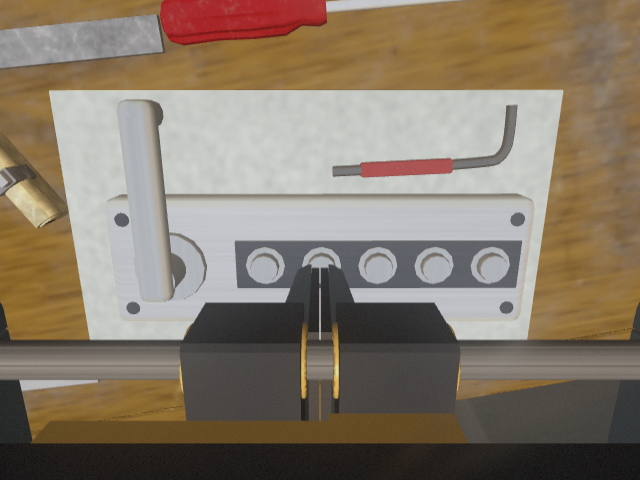

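```bash
python3 -m handwheel '[[1,[0,0,-10],0],[1,[0,0,-10],0],[1,[0,0,-8],0],[1,[0,0,-5],0],[1,[0,0,-3],0],[1,[0,0,-1],0],[1,[0,0,0],0],[1,[0,0,0],0]]'
python3 -m handwheel '[[1,[0,0,-1],0],[1,[0,0,-1],0],[1,[0,0,-0.7],0],[1,[0,0,-0.7],0],[1,[0,0,-0.7],0],[1,[0,0,-0.7],0],[1,[0,0,-0.7],0],[1,[0,0,0],0]]'
```

```text
time: 3.53
tool_pos: [0.5031, 0.2716, 0.0943]
ee_rot: [-0.0, 0.995, -0.098, 0.0]
ft_force: [0.3, 0.4, 0.2]
opening: 0.0005
gripper_force: 0.0
time: 4.2
tool_pos: [0.5028, 0.2717, 0.0884]
ee_rot: [0.0, 0.995, -0.098, -0.0]
ft_force: [-0.0, -0.1, -1.0]
opening: 0.0003
gripper_force: 0.0
```

```bash
python3 -m handwheel '[[1,[0,0,-0.6],0],[1,[0,0,-0.6],0],[1,[0,0,-0.6],0],[1,[0,0,-0.6],0],[1,[0,0,-0.6],0],[1,[0,0,-0.6],0],[1,[0,0,0],0],[1,[0,0,0],0]]'
python3 -m handwheel '[[1,[0,0,-0.4],0],[1,[0,0,-0.4],0],[1,[0,0,-0.4],0],[1,[0,0,-0.3],0],[1,[0,0,0],0],[1,[0,0,0],0],[1,[0,0,0],0],[1,[0,0,0],0]]'
```

```text
time: 4.87
tool_pos: [0.5029, 0.2717, 0.0847]
ee_rot: [0.0, 0.995, -0.098, -0.0]
ft_force: [-0.2, 0.2, 0.2]
opening: 0.0004
gripper_force: 0.1
time: 5.53
tool_pos: [0.5028, 0.2717, 0.0833]
ee_rot: [0.0, 0.995, -0.098, 0.0]
ft_force: [0.4, -0.1, 0.9]
opening: 0.0001
gripper_force: 0.5
```

```bash
python3 -m handwheel '[[1,[0,0,0],0],[1,[0,0,0],0],[1,[0,0,0],0],[1,[0,0,-0.2],0],[1,[0,0,-0.2],0],[1,[0,0,-0.2],0],[1,[0,0,-0.2],0],[1,[0,0,-0.2],0]]'
```

```text
time: 6.2
tool_pos: [0.5029, 0.2717, 0.0825]
ee_rot: [-0.0, 0.995, -0.098, 0.0]
ft_force: [-2.1, -1.4, 7.3]
opening: 0.0002
gripper_force: 3.8
```

```bash
python3 -m handwheel '[[1,[0,0,-0.2],0],[1,[0,0,-0.2],0],[1,[0,0,0],0],[1,[0,0,0],0],[1,[0,0,0],0],[1,[0,0,0],0],[1,[0,0,0],0],[1,[0,0,0],0]]'
```

```text
time: 6.87
tool_pos: [0.5029, 0.2717, 0.0822]
ee_rot: [-0.0, 0.995, -0.098, 0.0]
ft_force: [-2.1, -1.3, 9.1]
opening: 0.0005
gripper_force: 4.4
```

```bash
python3 -m handwheel '[[1,[0,0,-0],0],[1,[0,0,4],0],[1,[0,0,18],0],[1,[0,0,10],0],[1,[-4,-22,0],0],[1,[-4,-22,0],0],[1,[-5,-22,0],0],[1,[-4,-22,0],0]]'
python3 -m handwheel '[[1,[0,0,0],0],[1,[0,0,-6],0],[1,[0,0,-6],0],[1,[0,0,-6],0],[1,[0,0,-4],0],[1,[0,0,-2],0],[1,[0,0,0],0],[1,[0,0,0],0]]'
python3 - <<'E'
from plant import arm
import cv2
d=arm.snapshot("wrist");cv2.imwrite("pics/w2.png",d["image"])
E
```

```text
time: 7.53
tool_pos: [0.4856, 0.1829, 0.1143]
ee_rot: [-0.0, 0.995, -0.098, 0.0]
ft_force: [-0.3, 0.0, -0.6]
opening: 0.0007
gripper_force: 0.0
time: 8.2
tool_pos: [0.4858, 0.1839, 0.0897]
ee_rot: [0.0, 0.995, -0.098, -0.0]
ft_force: [-0.5, 0.4, -0.1]
opening: 0.0005
gripper_force: 0.0
```

View pics/w2.png

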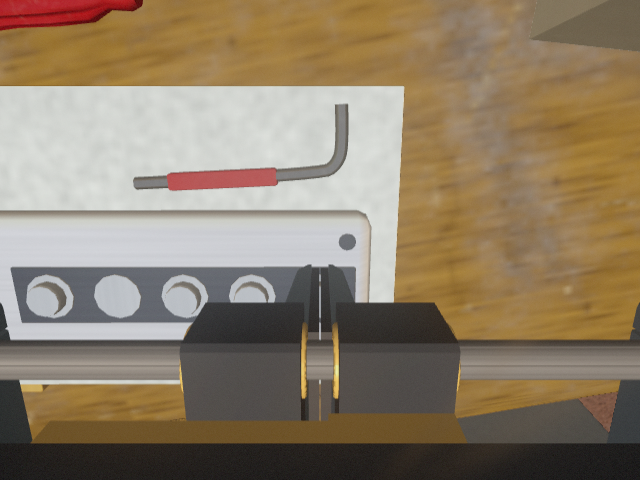

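```bash
python3 -m handwheel '[[1,[0,0,-0.7],0],[1,[0,0,-0.7],0],[1,[0,0,-0.7],0],[1,[0,0,-0.7],0],[1,[0,0,-0.7],0],[1,[0,0,-0.7],0],[1,[0,0,-0.7],0],[1,[0,0,-0.7],0]]'
python3 -m handwheel '[[1,[0,0,-0.5],0],[1,[0,0,-0.4],0],[1,[0,0,-0.3],0],[1,[0,0,-0.3],0],[1,[0,0,-0.3],0],[1,[0,0,-0.2],0],[1,[0,0,0],0],[1,[0,0,0],0]]'
```

```text
time: 8.92
tool_pos: [0.486, 0.1837, 0.0843]
ee_rot: [-0.0, 0.995, -0.098, 0.0]
ft_force: [-0.6, 1.0, 3.3]
opening: 0.0005
gripper_force: 1.7
time: 9.58
tool_pos: [0.486, 0.1837, 0.0824]
ee_rot: [-0.0, 0.995, -0.098, 0.0]
ft_force: [0.6, 1.4, 5.4]
opening: 0.0007
gripper_force: 2.7
```

```bash
python3 -m handwheel '[[1,[0,0,-0.2],0],[1,[0,0,-0.2],0],[1,[0,0,0],0],[1,[0,0,0],0],[1,[0,0,0],0],[1,[0,0,0],0],[1,[0,0,0],0],[1,[0,0,0],0]]'
python3 -m handwheel '[[1,[0,0,4],0],[1,[0,0,14],0],[1,[0,0,14],0],[1,[3,20,0],0],[1,[4,20,0],0],[1,[4,19,0],0],[1,[0,0,0],0],[1,[0,0,-6],0]]'
python3 -m handwheel '[[1,[0,0,-7],0],[1,[0,0,-5],0],[1,[0,0,-3],0],[1,[0,0,-2],0],[1,[0,0,-1],0],[1,[0,0,0],0],[1,[0,0,0],0],[1,[0,0,0],0]]'
```

```text
time: 10.25
tool_pos: [0.486, 0.1837, 0.0822]
ee_rot: [-0.0, 0.995, -0.098, 0.0]
ft_force: [-0.0, 1.2, 9.1]
opening: 0.0008
gripper_force: 4.5
time: 10.92
tool_pos: [0.497, 0.2432, 0.1084]
ee_rot: [-0.0, 0.995, -0.097, 0.0]
ft_force: [-0.1, 0.7, 0.1]
opening: 0.0004
gripper_force: 0.0
time: 11.58
tool_pos: [0.497, 0.2426, 0.0901]
ee_rot: [-0.0, 0.995, -0.098, 0.0]
ft_force: [-0.6, -0.5, -0.0]
opening: 0.0008
gripper_force: 0.0
```

```bash
python3 -m handwheel '[[1,[0,0,-0.8],0],[1,[0,0,-0.7],0],[1,[0,0,-0.7],0],[1,[0,0,-0.7],0],[1,[0,0,-0.7],0],[1,[0,0,-0.7],0],[1,[0,0,-0.7],0],[1,[0,0,-0.7],0]]'
python3 -m handwheel '[[1,[0,0,-0.6],0],[1,[0,0,-0.5],0],[1,[0,0,-0.4],0],[1,[0,0,-0.3],0],[1,[0,0,-0.3],0],[1,[0,0,-0.3],0],[1,[0,0,0],0],[1,[0,0,0],0]]'
```

```text
time: 12.25
tool_pos: [0.497, 0.2427, 0.0842]
ee_rot: [-0.0, 0.995, -0.098, 0.0]
ft_force: [0.4, 0.3, 3.9]
opening: 0.0011
gripper_force: 1.7
time: 12.92
tool_pos: [0.497, 0.2427, 0.0821]
ee_rot: [-0.0, 0.995, -0.098, 0.0]
ft_force: [0.1, -0.1, 8.6]
opening: 0.0006
gripper_force: 4.5
```

```bash
python3 -m handwheel '[[1,[0,0,4],0],[1,[0,0,16],0],[1,[0,0,16],0],[1,[20,15,0],0],[1,[20,16,0],0],[1,[20,15,0],0],[1,[21,16,0],0],[1,[0,0,0],0]]'
python3 -m handwheel '[[1,[0,0,-10],0],[1,[0,0,-10],0],[1,[0,0,-8],0],[1,[0,0,-5],0],[1,[0,0,0],0],[1,[0,0,0],0],[1,[0,0,0],0],[1,[0,0,0],0]]'
python3 - <<'E'
from plant import arm
import cv2
d=arm.snapshot("wrist");cv2.imwrite("pics/w3.png",d["image"])
E
```

```text
time: 13.58
tool_pos: [0.581, 0.307, 0.1179]
ee_rot: [-0.001, 0.995, -0.098, 0.001]
ft_force: [-1.8, -0.7, 0.3]
opening: 0.0006
gripper_force: 0.0
time: 14.25
tool_pos: [0.5781, 0.3047, 0.0853]
ee_rot: [-0.0, 0.995, -0.098, 0.0]
ft_force: [0.7, 0.5, -0.5]
opening: 0.0006
gripper_force: 0.0
```

View pics/w3.png

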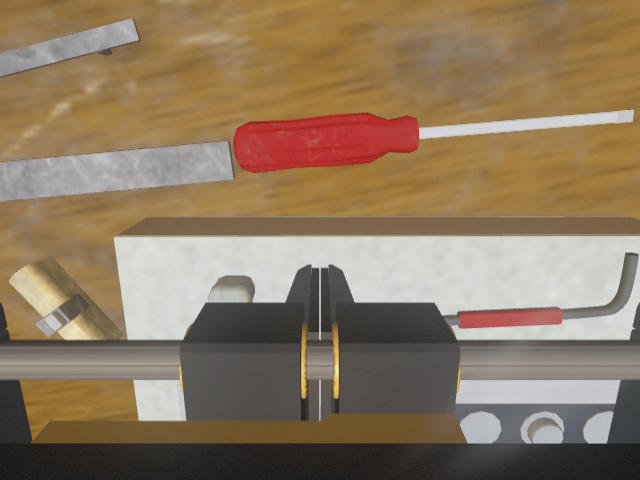

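```bash
python3 - <<'E'
import numpy as np
from fit import w
p=[.51897,.2778,-1.76155]
for th in np.arange(0,1.2,.1):
    r=.068;off=.0215  # finger centre: off to the trailing side of the bar
    u=np.array([-np.sin(th),np.cos(th)]);n=np.array([np.cos(th),np.sin(th)])
    q=np.array([-.072,-.015])+r*u+off*n
    print(round(th,1),np.round(w(p,[[q[0],q[1],.085]])[0]*1e3,1))
E
```

```text
0.0 [580.6 317.3  85. ]
0.1 [583.7 323.8  85. ]
0.2 [586.1 330.5  85. ]
0.3 [587.8 337.4  85. ]
0.4 [588.9 344.4  85. ]
0.5 [589.2 351.6  85. ]
0.6 [588.8 358.7  85. ]
0.7 [587.7 365.7  85. ]
0.8 [586.  372.6  85. ]
0.9 [583.5 379.3  85. ]
1.0 [580.4 385.7  85. ]
1.1 [576.6 391.8  85. ]
```

```bash
python3 -m handwheel '[[1,[1,4,0],0],[1,[1,4,0],0],[1,[1,4,0],0],[1,[1.5,3.2,0],3],[1,[1.5,3.2,0],3],[1,[1.2,3.4,0],3],[1,[1.2,3.4,0],3],[1,[0,0,0],0]]'
python3 -m handwheel '[[1,[0.9,3.4,0],3],[1,[0.9,3.5,0],3],[1,[0.6,3.5,0],3],[1,[0.5,3.5,0],3],[1,[0.2,3.6,0],3],[1,[0.1,3.6,0],3],[1,[-0.2,3.5,0],3],[1,[-0.2,3.5,0],3]]'
```

```text
time: 14.97
tool_pos: [0.5865, 0.3307, 0.0849]
ee_rot: [-0.0, 1.0, 0.008, 0.0]
ft_force: [-0.1, 0.3, 0.1]
opening: 0.0001
gripper_force: 0.0
time: 15.63
tool_pos: [0.5893, 0.3581, 0.0849]
ee_rot: [0.0, 0.977, 0.215, 0.0]
ft_force: [0.8, -1.6, 0.1]
opening: 0.0004
gripper_force: 1.0
```

```bash
python3 -m handwheel '[[1,[-0.5,3.5,0],3],[1,[-0.6,3.5,0],3],[1,[-0.8,3.4,0],3],[1,[-0.9,3.5,0],3],[1,[-1.2,3.3,0],3],[1,[-1.3,3.4,0],3],[1,[-1.5,3.2,0],2],[1,[-1.6,3.2,0],2]]'
python3 - <<'E'
from plant import arm
import cv2
d2=arm.snapshot("top");cv2.imwrite("pics/t2.png",cv2.resize(d2["image"][210:330,150:310],None,fx=5,fy=5,interpolation=2))
E
```

```text
time: 16.3
tool_pos: [0.5808, 0.3851, 0.0848]
ee_rot: [0.0, 0.918, 0.397, 0.0]
ft_force: [1.0, -1.7, -0.4]
opening: 0.0005
gripper_force: 0.9
```

View pics/t2.png

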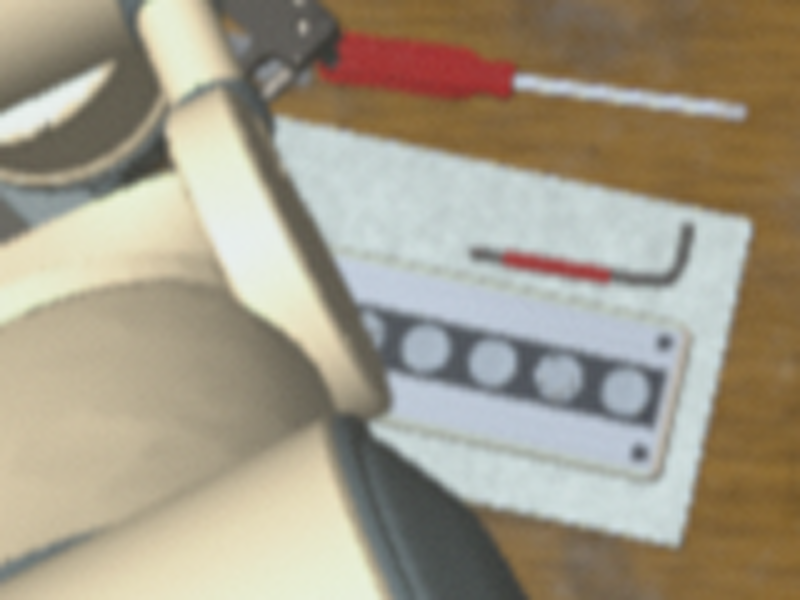

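```bash
python3 -m handwheel '[[1,[-0.8,1.5,0],1],[1,[-0.8,1.5,0],1],[1,[-0.8,1.3,0],1],[1,[0,0,0],0],[1,[0,0,0],0],[1,[0,0,0],0],[1,[-0.4,0.6,0],0],[1,[-0.4,0.6,0],0]]'
```

```text
time: 17.02
tool_pos: [0.5775, 0.3903, 0.0848]
ee_rot: [0.0, 0.907, 0.421, -0.0]
ft_force: [-0.2, -2.6, -0.2]
opening: 0.0006
gripper_force: 0.8
```

```bash
python3 -m handwheel '[[1,[-0.5,0.6,0],0],[1,[-0.5,0.6,0],0],[1,[0,0,0],0],[1,[0,0,0],0],[1,[0,0,0],0],[1,[0,0,0],0],[1,[-0.3,0.4,0],0],[1,[-0.3,0.4,0],0]]'
```

```text
time: 17.68
tool_pos: [0.5759, 0.3924, 0.0848]
ee_rot: [0.0, 0.907, 0.421, -0.0]
ft_force: [0.3, -2.8, 0.2]
opening: 0.0004
gripper_force: 1.2
```

```bash
python3 -m handwheel '[[1,[4,-6.5,0],0],[1,[4,-6.5,0],0],[1,[2,-3,0],0],[1,[0,0,5],0],[1,[0,0,20],0],[1,[0,0,25],0],[1,[0,0,30],0],[1,[0,0,30],0]]'
python3 -m handwheel '[[1,[-12,-30,0],0],[1,[-12,-30,0],0],[1,[-12,-30,0],0],[1,[-12,-30,0],0],[1,[-12,-30,0],0],[1,[-12,-30,0],0],[1,[-12,-30,0],0],[1,[0,0,0],0]]'
python3 - <<'E'
from plant import arm
import cv2
d2=arm.snapshot("top");cv2.imwrite("pics/t3.png",cv2.resize(d2["image"][210:330,150:310],None,fx=5,fy=5,interpolation=2))
E
```

```text
time: 18.35
tool_pos: [0.5856, 0.3763, 0.1962]
ee_rot: [-0.0, 0.907, 0.421, -0.0]
ft_force: [0.7, -0.1, 0.9]
opening: 0.0004
gripper_force: 0.0
time: 19.02
tool_pos: [0.4995, 0.1625, 0.1952]
ee_rot: [0.0, 0.908, 0.42, -0.001]
ft_force: [1.1, 0.1, 0.1]
opening: 0.0004
gripper_force: 0.0
```

View pics/t3.png

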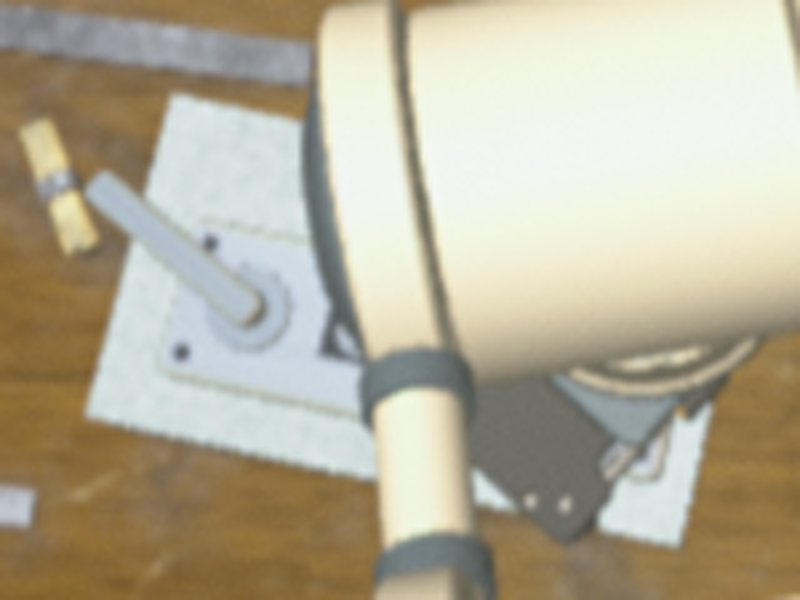

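```bash
python3 -c "
from plant import arm
print(arm.job_done())"
```

```text
the job is handed in; nothing more can be done
None
```

I pressed buttons 4, 1 and 3 in that order, each to its stop, and turned the lever about 1.09 rad: the last top picture shows the bolt drawn in and the door piece where it lay, and I handed the job in at about 19 s.

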